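# Fit the drive sleeve and juicing cone on the citrus press

## Task

Get the citrus press ready: pull the drawer of the small wooden unit all the way out to its stop, take the longer of the two steel sleeves out of it and slide it down over the press's upright shaft until it sits fully home, then set the white juicing cone over the shaft top so that it sits fully down on the sleeve, and push the drawer fully shut with the shorter sleeve still in it. Lower the sleeve and the cone all the way by hand rather than letting them drop, and do not disturb the bowl, mortar, canister or scoop.

Things in the scene. Friction and masses are not known exactly. Their poses are not given: they have to be found in the camera images.
- unit: Small wooden drawer unit fixed to the counter, 250 mm deep (x), 240 mm wide (y), 105 mm high, with one drawer in its front, which faces -x. Inside, the drawer is 198 mm wide, its walls reach 83 mm, its front 93 mm and its floor lies 22 mm above the counter. Origin at the centre of the unit's underside, z up.
- unit_drawer0_handle (a point): Middle of the drawer's steel bar handle: bar 11 mm thick, 120 mm long, level, along this frame's y, 67 mm above the counter, its centre line 35 mm in front of the drawer front (29 mm free behind it). Frame x points into the unit, so the drawer opens along -x; z is up. The drawer's inner space begins 56 mm behind this point.
- unit_drawer0 (a joint): How far the drawer is pulled out, m: 0 fully shut, 0.174 at its stop. Slides with light friction; may start a little open.
- long_sleeve: The longer steel sleeve: plain upright tube, outside diameter 36 mm, bore 24 mm, 56 mm long, about 90 g. Stands upright in the drawer, side by side with the shorter one, left or right. Origin at the centre of its lower end, z along the bore.
- short_sleeve: The shorter steel sleeve: same tube, outside diameter 36 mm, bore 24 mm, 30 mm long. Stands in the same drawer. Origin at the centre of its lower end.
- press: Citrus press, fixed to the counter: metal drum 130 mm across, rim 62 mm high, 54 mm high inside the rim, short spout along -x (reaching 94 mm from the axis, top at 55 mm). In its middle a flat black boss, 52 mm across, top 60 mm above the counter, and on it an upright steel shaft, 20 mm in diameter, tip bevelled. Origin on the shaft's axis at counter height, z up.
- press_boss (a point): Point on the shaft's axis at the height of the boss's top face, 60 mm above the counter: the sleeve's lower end rests here when fully home.
- press_tip (a point): Tip of the upright shaft, 137 mm above the counter; the shaft stands 77 mm above the boss, so 21 mm above the seated sleeve.
- cone: White plastic juicing cone standing on the counter, 60 mm high: straight skirt 56 mm in diameter from 0 to 26 mm height (grip here), ribbed dome tapering to the top above it. Underneath a blind bore 24 mm in diameter, 26 mm deep, on its axis. About 80 g. Origin at the centre of its underside, z up.
- bowl: White ceramic bowl, rim diameter 130 mm, 60 mm high; bystander. Origin at the centre of its underside.
- mortar: Small wooden mortar, 80 mm across, 65 mm high; bystander. Origin at the centre of its underside.
- canister: Stainless canister with a closed lid, 94 mm across, 129 mm high; bystander. Origin at the centre of its underside.
- scoop: Orange plastic scoop lying on the counter, 168 mm long, 55 mm wide, 32 mm high; bystander. Origin under it near its middle, x towards its open pan.
Mind the look-alikes: they are no part of the job. There is more than one size of the cone; the job needs the middle-sized.

How it is judged (in metres and radians):
On the way, in this order (a step that is already met when the one before it is completed fails the run):
1. the drawer is pulled out to its stop (within 12 mm) (value of joint unit_drawer0 above 0.162 m), for 0.1 s.
2. the long sleeve sits on the boss, over the shaft, upright (z of long_sleeve in the frame of press between 0.056 and 0.064 m and horizontal distance between long_sleeve and press below 0.005 m and angle between long_sleeve's own z axis and vertical below 0.06 rad and linear speed of long_sleeve below 0.03 m/s), for 0.2 s.
3. the cone sits on the sleeve, over the shaft tip (all of step 2 and z of cone in the frame of press between 0.112 and 0.121 m and horizontal distance between cone and press below 0.006 m and angle between cone's own z axis and vertical below 0.08 rad and linear speed of cone below 0.03 m/s), for 0.2 s.
At the end, for the whole second after the job is handed in: Long sleeve on the boss over the shaft (height within 4 mm, axis 5 mm, tilt 0.06 rad); cone on it over the tip (underside 112 to 121 mm up, axis within 6 mm, tilt 0.08 rad); both released and still; drawer shut to within 8 mm, short sleeve inside it (all of step 3 and value of joint unit_drawer0 below 0.008 m and z of short_sleeve in the frame of unit_drawer0_handle between -0.06 and -0.02 m and x of short_sleeve in the frame of unit_drawer0_handle between 0.05 and 0.24 m and contact force between each of long_sleeve, cone and the fingers below 0.2 N); the robot touches nothing.
It fails at once if the bowl, mortar, canister or scoop is moved more than 30 mm (distance of any of bowl, mortar, canister, scoop from where it was at the start of the episode above 0.03 m).
It fails at once if the long sleeve is dropped (falls free of the fingers faster than 0.4 m/s, about 8 mm of fall) (linear speed of long_sleeve above 0.4 m/s and contact force between long_sleeve and the fingers below 0.2 N).
It fails at once if the cone is dropped (falls free of the fingers faster than 0.4 m/s, about 8 mm of fall) (linear speed of cone above 0.4 m/s and contact force between cone and the fingers below 0.2 N).
It also fails if it takes over 72 s, if anything falls off the work surface, if the arm or the gripper's body presses on something with over 40 N, if the wrist force passes 120 N, or if a joint passes its speed limit or range.

## Robot

A 6-joint arm with a two-finger parallel gripper is mounted at the origin on the work surface. World frame = base frame: x ahead of the robot, y to its left, z up, the work surface at z = 0. Lengths are in mm, angles in degrees, forces in N, time in s.
With the tool pointing down it reaches from about 300 to 850 mm from the base axis. Payload 4.2 kg.
Tool frame: the origin (TCP) lies midway between the tips of the shut fingers; the grasp point (between the pads) lies 19 mm behind it; z points along the fingers, y is the line along which they close (so a half turn about z gives the same grasp; the last joint's range is limited). The gripper opens to 91 mm and grips with 3 to 60 N. Pads are 32 mm wide; open, the fingers measure 118 mm over their backs; the gripper's body (76 mm by 178 mm) begins 60 mm behind the grasp point.
Start: joints at [-77.636, 18.312, 89.639, -0, 72.044, -1.146], TCP at [134.334, -559.104, 213.976] pointing down, gripper open.
Joint ranges: [-177.97, 177.97], [-48.28, 115.42], [12.27, 149.76], [-77.06, 257.06], [2.81, 150.46], [-146.56, 146.56]. Speed limits (degrees/s): [147.25, 147.25, 180, 180, 180, 180].

## Interface

Orientations are given as [roll, pitch, yaw] about the fixed x, y, z axes, in that order (R = Rz(yaw) Ry(pitch) Rx(roll)).
In Python, from workcell import env gives the robot as it stands.
- The arm moves only by the tool send_rows, never from a script. Its argument "steps" is a list that holds one entry, the list of rows, each a list of 5 numbers: the shift along the tool's x, y, z scaled (see below), then the turn about the tool's z scaled (see below), then the opening, from 0 (shut) to 1 (fully open). In form: [[[dx, dy, dz, yaw, fingers], ...]]. A call has 1 to 5 rows; each row shifts and turns the commanded pose from where the row before left it, along the tool's axes as they then stand; what a row does not reach is not made up. The controller multiplies each number of a shift by 0.04 m and each number of a turn by 0.12 rad. A row lasts 1/12 s, in which the tool goes at most 41.7 mm and 7.16 degrees, less where a joint would pass 70% of its speed; a pose out of reach is approached as far as the arm can. A call with a number of a shift or a turn outside -1 to 1 is refused whole. A call with a gripper value outside its range is refused whole. The fingers move at their own pace and stop on an object; "squeeze" is the grip in N (left out, the last holds). Time passes only in rows, so rows that do not move let the fingers close. It gives the time, the measured TCP pose, the force, the opening and the grip force at its end, in the units of the state.
- env.state(): the state, without advancing time (a new reading comes with each control period).
- env.grab_frame(name): name is "scene" or "side" or "wrist"; returns a dict with "pixels" (480x640x3 uint8, red, green, blue), "depth" (480x640 float32, mm along the optical axis (not along the pixel's ray), 0 where there is no reading), "intrinsics" (3x3 intrinsics, pixels), "cam_to_world" (4x4, takes a point from camera to world coordinates). Camera axes: x right, y down, z forward; pixel columns grow to the right and rows downward; lengths in mm; the calibration is good to about 2 mm. A picture is of the moment at which its call begins.
- env.job_done(): hands the job in; it is judged then, once.
The state is a dict: "time_s": time; "qpos": joint angles; "qvel": joint speeds; "effort": joint torques, N m; "ee_pos": TCP position; "ee_rot": TCP orientation; "force": force on the tool from outside, world axes, zero at the start; "torque": the same for the moment, N m; "gripper_width": finger opening in mm; "gripper_force": force on a finger pad.
Only numpy, scipy, OpenCV 4.12 (cv2) and the standard library are available. Lean on these libraries where they do the work, as an engineer would, in place of code of your own. Each camera call takes 0.05 s, during which the arm holds its last target. There are 200 camera calls.

## Working session

There is one attempt and no reset: what is moved stays moved. The work goes in short steps, Python scripts to look and compute and a tool call to move; the robot and the scene stay as the last step left them, time stands still between calls to the robot, and variables do not carry over. Pictures are saved under pics/ and viewed, at most 10 in all, crops included, and the job is handed in when it is done.

Besides the shell and the picture viewer there is one more tool, called after "Emit:" as name([rows], argument=value, ...), one row to a line, values as JSON. send_rows: Moves the arm, as the interface text tells. Shifts and turns lie within -1 to 1; 1 stands for 0.04 m of shift or 0.12 rad of turn. Its arguments: {"type":"object","properties":{"steps":{"type":"array"},"squeeze":{"type":"number"}},"required":["steps"]}

```bash
mkdir -p pics; ls
python3 - <<'E'
from workcell import env
import cv2,numpy as np
for n in("scene","side"):
    f=env.grab_frame(n); cv2.imwrite(f"pics/{n}0.png",f["pixels"][:,:,::-1]); np.savez(f"{n}0.npz",**f)
    print(n,np.round(f["cam_to_world"],3).tolist(),f["intrinsics"].tolist())
s=env.state();print(s)
E
```

```text
pics
scene [[-0.776, 0.36, -0.519, 1039.095], [0.631, 0.437, -0.641, 449.724], [-0.004, -0.824, -0.566, 620.4], [0.0, 0.0, 0.0, 1.0]] [[441.5388844494898, 0.0, 326.9404678816803], [0.0, 441.5388844494898, 234.09597291138462], [0.0, 0.0, 1.0]]
side [[-0.93, -0.27, 0.249, 277.457], [-0.367, 0.688, -0.626, 661.666], [-0.002, -0.673, -0.739, 1022.239], [0.0, 0.0, 0.0, 1.0]] [[504.94383052917965, 0.0, 321.4712784362374], [0.0, 504.94383052917965, 232.76437498194753], [0.0, 0.0, 1.0]]
{'time_s': 0.1, 'qpos': array([-7.76363977e+01,  1.83468980e+01,  8.96973761e+01,  3.44945837e-04,
        7.20452478e+01, -1.14723425e+00]), 'qvel': array([-0.00477799,  0.00057999, -0.1798023 , -0.00185195, -0.01012093,
       -0.01513126]), 'effort': array([ 2.22314334e-04, -4.13332736e+01, -2.32510006e+01,  7.29358778e-02,
        4.21671616e-02, -5.48130049e-05]), 'ee_pos': array([ 134.23157453, -558.65636157,  213.2290156 ]), 'ee_rot': array([-1.79910503e+02, -2.12029161e-03,  1.35107283e+01]), 'force': array([-0.6416179 ,  0.03328359, -0.41626705]), 'torque': array([-0.03254038,  0.00011213, -0.01473453]), 'gripper_force': 0.0, 'gripper_width': 91.11380190570132}
```

View pics/scene0.png

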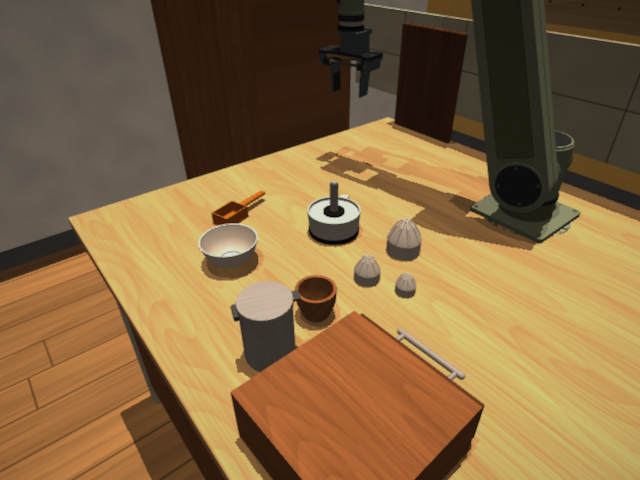

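View pics/side0.png

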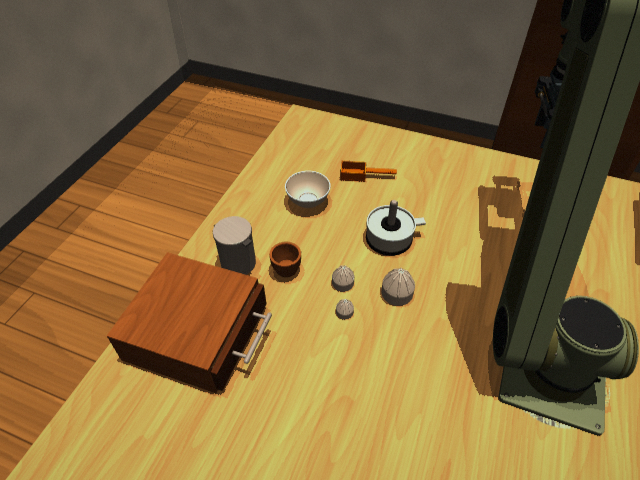

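The scene view shows the unit at the front, with its handle from (400,331) to (461,375). The press shaft tip is at (334,184), the cones at (367,270) (middle), (404,238) and (405,285). In the side view the shaft tip is at (393,203), the middle cone at (343,278), and the handle runs from (268,317) to (248,358).

```bash
cat > h.py <<'E'
import numpy as np,cv2
def load(n): return dict(np.load(n))
def cloud(f):
    K=f["intrinsics"];T=f["cam_to_world"];d=f["depth"].astype(float)
    v,u=np.mgrid[:480,:640]
    P=np.stack([(u-K[0,2])/K[0,0]*d,(v-K[1,2])/K[1,1]*d,d],-1)@T[:3,:3].T+T[:3,3]
    P[d<=0]=np.nan
    return P
def ray(f,u,v,z):
    K=f["intrinsics"];T=f["cam_to_world"]
    r=T[:3,:3]@np.array([(u-K[0,2])/K[0,0],(v-K[1,2])/K[1,1],1.]);o=T[:3,3]
    return o+r*(z-o[2])/r[2]
def circ(p):
    A=np.c_[2*p,np.ones(len(p))];s=np.linalg.lstsq(A,(p**2).sum(1),rcond=None)[0]
    return s[:2],np.sqrt(s[2]+s[:2]@s[:2])
E
python3 - <<'E'
from h import *
for n,tip,cone,hs,big in(("scene",(334,184),(367,270),[(400,331),(461,375)],(404,238)),("side",(393,203),(343,278),[(268,317),(248,358)],(398,285))):
    f=load(n+"0.npz");P=cloud(f)
    print(n,"tip ray",ray(f,*tip,137).round(1),"handle",[ray(f,*h,67).round(1) for h in hs])
    def win(c,r): 
        q=P[c[1]-r:c[1]+r,c[0]-r:c[0]+r].reshape(-1,3);return q[~np.isnan(q[:,0])]
    q=win(tip,40)
    t=q[(q[:,2]>80)];print(" shaft pts",len(t),t[:,2].max(),np.median(t,0).round(1), np.ptp(t,axis=0).round(1))
    b=q[(q[:,2]>60.5)&(q[:,2]<66)];print(" rim circ",*circ(b[:,:2]),len(b))
    for nm,c in(("cone",cone),("big",big)):
        q=win(c,22);q=q[q[:,2]>3];print(nm,"zmax",q[:,2].max());
        k=q[(q[:,2]>4)&(q[:,2]<26)];print("  skirt circ",*circ(k[:,:2]),len(k),"top",q[q[:,2]>q[:,2].max()-4].mean(0).round(1))
    # unit top
    m=(P[...,2]>101)&(P[...,2]<109)
    nl,l,st,c=cv2.connectedComponentsWithStats(m.astype(np.uint8));i=1+st[1:,4].argmax()
    q=P[l==i];print(" top z",q[:,2].mean(),cv2.minAreaRect(q[:,:2].astype(np.float32)))
    # handle pts
    a=np.array(hs);x0,y0=a.min(0)-8;x1,y1=a.max(0)+8
    q=P[y0:y1,x0:x1].reshape(-1,3);q=q[(q[:,2]>60)&(q[:,2]<76)];print(" handle",len(q),cv2.minAreaRect(q[:,:2].astype(np.float32)),q[:,2].max())
E
```

```text
scene tip ray [ 454.4 -245.8  137. ] handle [array([618.7, 123.8,  67. ]), array([613. , 243.4,  67. ])]
 shaft pts 183 138.62746607977965 [ 453.7 -249.2  112.2] [19.9 16.6 58.6]
 rim circ [ 450.51359178 -256.03113358] 54.53649326328386 169
cone zmax 62.42000659865653
  skirt circ [482.45194087 -95.69592885] 66.15402977631172 216 top [514.4 -66.1  60.5]
big zmax 89.52101083452737
  skirt circ [378.19595152 -86.59996182] 38.51792582204986 259 top [379.6 -85.9  86.6]
 top z 104.95738984005669 ((785.6559448242188, 190.92996215820312), (236.58706665039062, 241.1460418701172), 2.2006328105926514)
 handle 618 ((624.8764038085938, 185.4580841064453), (23.671249389648438, 129.18667602539062), 2.2906370162963867) 74.33224977857458
side tip ray [ 445.8 -246.7  137. ] handle [array([616.7, 132.2,  67. ]), array([611.9, 238.3,  67. ])]
 shaft pts 147 142.12629272313018 [ 444.7 -247.4  113.3] [20.7 20.1 61.6]
 rim circ [ 444.67852199 -252.09991731] 53.305500497308905 211
cone zmax 63.57902469339285
  skirt circ [515.7315701  -85.01923001] 47.4183066513204 153 top [510.  -61.7  61.7]
big zmax 90.5930216319274
  skirt circ [ 378.13491751 -105.69448844] 56.685479445156666 181 top [374.5 -84.4  88.1]
 top z 105.59113913553861 ((784.5068359375, 191.80426025390625), (239.0637969970703, 244.19113159179688), 2.16953444480896)
 handle 416 ((630.953857421875, 185.76214599609375), (42.61860656738281, 131.9520263671875), 2.2234067916870117) 75.95623980802486
```

Emit:
send_rows([
  [[0,0,0,-0.95,1],[0,0,0,-0.95,1],[0,0,0,-0.95,1],[0,0,0,-0.95,1],[0,0,0,-0.95,1]],
])

```text
time_s: 0.52
ee_pos: [134.3, -558.8, 213.4]
ee_rot: [-179.9, -0.0, 46.5]
force: [0.0, -0.2, -0.0]
gripper_width: 91.4
gripper_force: 0.0
```

Emit:
send_rows([
  [[0,0,0,-0.95,1],[0,0,0,-0.95,1],[0,0,0,-0.95,1],[0,0,0,-0.95,1],[0,0,0,-0.95,1]],
])

```text
time_s: 0.93
ee_pos: [134.3, -558.8, 213.4]
ee_rot: [-180.0, -0.1, 79.2]
force: [-0.5, -0.5, -0.0]
gripper_width: 91.3
gripper_force: 0.0
```

Emit:
send_rows([
  [[0,0,0,-0.95,1],[0,0,0,-0.95,1],[0,0,0,0,1]],
])

```text
time_s: 1.18
ee_pos: [134.2, -558.8, 213.5]
ee_rot: [-180.0, -0.1, 92.0]
force: [-0.5, 0.3, 0.0]
gripper_width: 91.2
gripper_force: 0.0
```

Run:
```python
from workcell import env
import numpy as np
f=env.grab_frame("wrist");s=env.state();print(s["ee_pos"],s["ee_rot"],s["time_s"]);print(f["cam_to_world"].round(3).tolist(),f["intrinsics"][0,0])
```

```text
[ 134.30961915 -558.82991673  213.53921388] [-1.79994435e+02 -5.02947567e-02  9.17555689e+01] 1.2333
[[0.999, 0.033, 0.009, 131.933], [0.034, -0.958, -0.284, -479.555], [-0.001, 0.284, -0.959, 383.311], [0.0, 0.0, 0.0, 1.0]] 372.64929001274373
```

Emit:
send_rows([
  [[0.56,0.81,0,0,1],[0.56,0.81,0,0,1],[0.56,0.81,0,0,1],[0.56,0.81,0,0,1],[0.56,0.81,0,0,1]],
])

```text
time_s: 1.65
ee_pos: [293.6, -440.5, 213.9]
ee_rot: [180.0, -0.0, 91.7]
force: [0.3, 0.0, 0.2]
gripper_width: 91.6
gripper_force: 0.0
```

Emit:
send_rows([
  [[0.56,0.81,0,0,1],[0.56,0.81,0,0,1],[0.56,0.81,0,0,1],[0.56,0.81,0,0,1],[0.56,0.81,0,0,1]],
])

```text
time_s: 2.07
ee_pos: [452.0, -323.0, 213.9]
ee_rot: [-180.0, 0.0, 91.7]
force: [0.7, -0.7, -0.5]
gripper_width: 91.2
gripper_force: 0.0
```

Emit:
send_rows([
  [[0,0,0,0,1],[0,0,0,0,1],[0,0,0,0,1]],
])

```text
time_s: 2.32
ee_pos: [450.3, -324.5, 213.7]
ee_rot: [-179.9, 0.0, 91.8]
force: [-0.7, 0.2, -0.5]
gripper_width: 91.1
gripper_force: 0.0
```

```bash
cat >> h.py <<'E'
def snap(name,tag):
    from workcell import env
    f=env.grab_frame(name);s=env.state();cv2.imwrite(f"pics/{tag}.png",f["pixels"][:,:,::-1]);np.savez(tag+".npz",**f)
    print(s["ee_pos"].round(1),s["ee_rot"].round(2),round(s["time_s"],2));return f
E
python3 - <<'E'
from h import *
f=snap("wrist","w1");P=cloud(f)
t=P[(P[...,2]>131)&(P[...,2]<145)&(abs(P[...,0]-450)<50)&(abs(P[...,1]+248)<50)];print("tip",len(t),t.mean(0),np.ptp(t,axis=0))
b=P[(P[...,2]>60.)&(P[...,2]<67)&(abs(P[...,0]-450)<90)&(abs(P[...,1]+248)<90)];
r=np.hypot(*(b[:,:2]-t.mean(0)[:2]).T);b=b[(r>50)];print("rim",len(b),circ(b[:,:2]))
E
```

```text
[ 449.9 -325.   213.8] [-1.7995e+02  1.0000e-02  9.1780e+01] 2.37
tip 686 [ 446.31941882 -257.13592871  134.57654018] [19.69855803 19.28374846  6.85822152]
rim 2048 (array([ 446.24707721, -257.49871519]), np.float64(62.49370306258172))
```

View pics/w1.png

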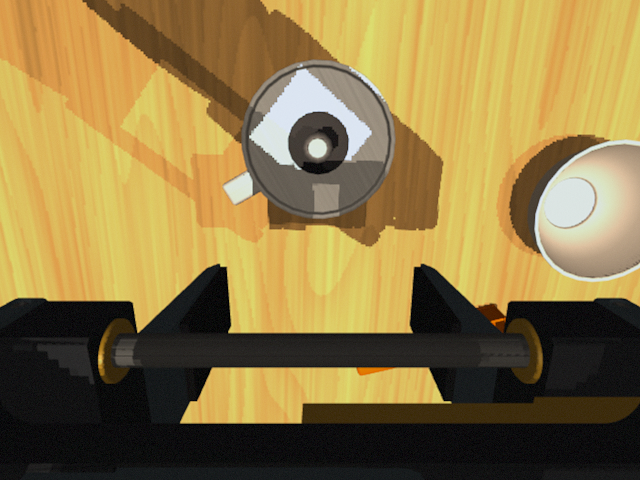

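The wrist view shows the press drum at (320,140) with the shaft tip at (317,148). Tip and rim centre agree at (446.3, -257.3). Next stop: a look over the handle.

Emit:
send_rows([
  [[0.88,0.375,0,0,0.3],[0.88,0.375,0,0,0.3],[0.88,0.375,0,0,0.3],[0.88,0.375,0,0,0.3],[0.88,0.375,0,0,0.3]],
])

```text
time_s: 2.78
ee_pos: [519.3, -146.2, 214.1]
ee_rot: [180.0, 0.0, 91.6]
force: [1.0, -0.8, 0.5]
gripper_width: 60.5
gripper_force: 0.0
```

Emit:
send_rows([
  [[0.88,0.375,0,0,0.3],[0.88,0.375,0,0,0.3],[0.88,0.375,0,0,0.3],[0.88,0.375,0,0,0.3],[0.88,0.375,0,0,0.3]],
])

```text
time_s: 3.2
ee_pos: [589.2, 32.0, 214.2]
ee_rot: [180.0, 0.0, 91.7]
force: [0.1, -0.0, 0.1]
gripper_width: 28.1
gripper_force: 0.0
```

Emit:
send_rows([
  [[0.88,0.375,0,0,0.3],[0.88,0.375,0,0,0.3],[0,0,0,0,0.3],[0,0,0,0,0.3],[0,0,0,0,0.3]],
])

```text
time_s: 3.62
ee_pos: [616.4, 101.8, 213.7]
ee_rot: [-179.9, 0.1, 91.8]
force: [-0.6, 0.4, -0.6]
gripper_width: 27.4
gripper_force: 0.0
```

Run:
```python
from h import *
from workcell import env
f=snap("wrist","w2");P=cloud(f);print(env.state()["gripper_width"])
m=(P[...,2]>64)&(P[...,2]<77)&(P[...,0]<632)&(P[...,0]>590)&(P[...,1]>100)&(P[...,1]<260)
q=P[m];print(len(q),np.median(q,0),q[:,2].max(),cv2.minAreaRect(q[:,:2].astype(np.float32)),cv2.fitLine(q[:,:2].astype(np.float32),2,0,.01,.01).ravel())
m=(P[...,2]>88)&(P[...,2]<98)&(P[...,0]>630);q=P[m];print("front",len(q),np.percentile(q[:,0],[2,50,98]),np.percentile(q[:,1],[2,98]))
```

```text
[616.3 101.5 213.9] [-1.7996e+02  5.0000e-02  9.1740e+01] 3.67
27.206934948529796
2485 [616.05902354 190.74577279  70.48185709] 73.64354901225897 ((621.4581909179688, 182.83621215820312), (23.30483055114746, 129.15264892578125), 1.4621262550354004) [ 2.7439563e-02 -9.9962348e-01  6.1661731e+02  1.8770189e+02]
front 5948 [649.018787   658.79247262 775.76559743] [ 16.35053662 264.04918801]
```

View pics/w2.png

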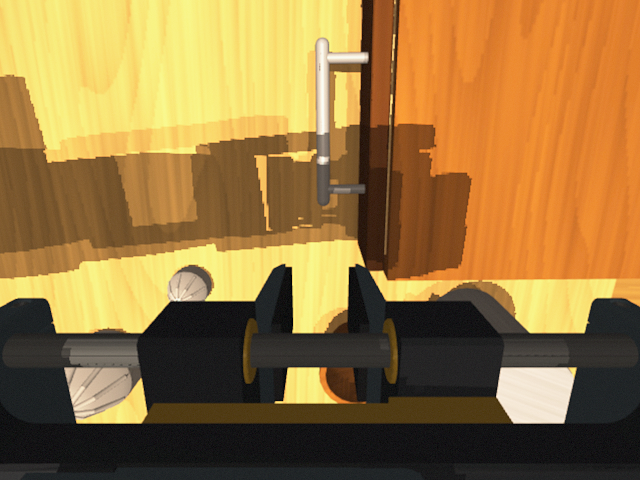

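The wrist view shows the bar from (322,42) to (322,203), directly ahead in y. Its centre line is at x ≈ 616.5. I'll lower over it and grip.

Emit:
send_rows([
  [[0.69,0.03,0,0,0.28],[0.69,0.02,0,0,0.28],[0.69,0.02,0,0,0.28],[0,0,0.8,0,0.28],[0,0,0.8,0,0.28]],
])

```text
time_s: 4.08
ee_pos: [618.2, 186.1, 151.8]
ee_rot: [179.6, -0.1, 91.8]
force: [0.5, 0.6, -1.4]
gripper_width: 25.4
gripper_force: 0.0
```

Emit:
send_rows([
  [[0,0,0.8,0,0.28],[0,0,0.8,0,0.28],[0,0,0.7,0,0.28],[0,0,0,0,0.28],[0,0,0,0,0.28]],
])

```text
time_s: 4.5
ee_pos: [616.1, 184.4, 57.3]
ee_rot: [-179.8, 0.1, 91.8]
force: [0.6, -0.7, 0.2]
gripper_width: 25.4
gripper_force: 0.0
```

Emit:
send_rows([
  [[0,0,0,0,0],[0,0,0,0,0],[0,0,0,0,0],[0,0,0,0,0]],
], squeeze=25)

```text
time_s: 4.83
ee_pos: [616.8, 186.1, 60.3]
ee_rot: [179.9, 0.0, 91.9]
force: [-3.7, -1.1, 6.6]
gripper_width: 10.3
gripper_force: 25.0
```

Emit:
send_rows([
  [[0,-0.3,0,0,0],[0,-0.5,0,0,0],[0,-0.6,0,0,0],[0,-0.6,0,0,0],[0,-0.6,0,0,0]],
])

```text
time_s: 5.25
ee_pos: [514.8, 181.8, 60.3]
ee_rot: [179.6, 0.1, 92.0]
force: [2.6, -6.2, 6.7]
gripper_width: 10.3
gripper_force: 25.0
```

Emit:
send_rows([
  [[0,-0.5,0,0,0],[0,-0.5,0,0,0],[0,-0.35,0,0,0],[0,-0.15,0,0,0],[0,0,0,0,0]],
])

```text
time_s: 5.67
ee_pos: [452.5, 179.3, 60.3]
ee_rot: [179.8, 0.2, 92.1]
force: [-0.6, -8.9, 8.1]
gripper_width: 10.0
gripper_force: 25.0
```

Emit:
send_rows([
  [[0,-0.1,0,0,0],[0,-0.1,0,0,0],[0,0,0,0,0]],
])

```text
time_s: 5.92
ee_pos: [445.9, 179.0, 60.3]
ee_rot: [179.8, 0.2, 92.0]
force: [-1.0, -9.1, 10.0]
gripper_width: 10.5
gripper_force: 25.0
```

Emit:
send_rows([
  [[0,-0.05,0,0,0],[0,-0.05,0,0,0],[0,-0.05,0,0,0],[0,0,0,0,0]],
])

```text
time_s: 6.25
ee_pos: [443.3, 179.0, 60.3]
ee_rot: [179.4, 0.2, 92.1]
force: [6.5, -10.7, 2.3]
gripper_width: 10.2
gripper_force: 25.0
```

Emit:
send_rows([
  [[0,0,0,0,0.28],[0,0,0,0,0.28],[0,0,-0.3,0,0.28],[0,0,-0.8,0,0.28],[0,0,-0.8,0,0.28]],
])

```text
time_s: 6.67
ee_pos: [438.0, 180.5, 134.4]
ee_rot: [-179.9, 0.0, 91.9]
force: [1.5, 0.0, -0.3]
gripper_width: 25.3
gripper_force: 0.0
```

Emit:
send_rows([
  [[0,0,-0.9,0,0.28],[0,0,-0.9,0,0.4],[-0.5,0.8,0,0,0.6],[-0.5,0.8,0,0,0.6],[-0.5,0.8,0,0,0.6]],
])

```text
time_s: 7.08
ee_pos: [538.2, 123.8, 208.0]
ee_rot: [179.8, -0.1, 92.0]
force: [0.3, 0.7, 0.2]
gripper_width: 49.0
gripper_force: 0.0
```

Emit:
send_rows([
  [[-0.4,0.5,0,0,0.6],[0,0,0,0,0.6],[0,0,0,0,0.6],[0,0,0,0,0.6]],
])

```text
time_s: 7.42
ee_pos: [556.6, 108.9, 206.0]
ee_rot: [-180.0, -0.0, 91.9]
force: [0.5, 0.3, 0.6]
gripper_width: 54.7
gripper_force: 0.0
```

Run:
```python
from h import *
from workcell import env
f=snap("wrist","w3");P=cloud(f);print(env.state()["gripper_width"])
x,y,z=P[...,0],P[...,1],P[...,2]
inn=(x>495)&(x<650)&(y>90)&(y<280)
for lo,hi in((72,84),(47,58)):
    m=(inn&(z>lo)&(z<hi)).astype(np.uint8)
    nl,l,st,c=cv2.connectedComponentsWithStats(m)
    for i in range(1,nl):
        if st[i,4]>60:
            q=P[l==i];print((lo,hi),st[i],q.mean(0).round(1),np.ptp(q,axis=0).round(1),circ(q[:,:2]))
```

```text
[556.3 109.1 206.1] [-1.7997e+02 -2.0000e-02  9.1930e+01] 7.47
54.609454539417165
(72, 84) [ 239    0   18  251 1804] [497.9 170.7  80.5] [  7.9 184.2  12. ] (array([520.59339448, 177.16895347]), np.float64(55.343800605859514))
(72, 84) [ 321   57   48   52 1096] [571.5 222.   76.6] [35.5 35.4  7.7] (array([571.33550228, 221.36561111]), np.float64(14.968904304821603))
(47, 58) [246   2 114  30 555] [532.2 277.1  52.6] [86.2 21.9 10.9] (array([538.16565579, 227.18053835]), np.float64(56.86593969748986))
(47, 58) [247  33  14 209 459] [499.  180.   52.5] [  7.  168.2  11. ] (array([-201.46409146,  148.28454692]), np.float64(702.9099997438462))
(47, 58) [331  69  28  25  80] [575.7 229.2  52.4] [21.9 16.9 10.8] (array([571.42990817, 221.59503325]), np.float64(11.848221096891502))
(47, 58) [317 167  41  41 731] [570.2 139.8  50.7] [35.3 35.1  6.1] (array([570.17591362, 139.67074405]), np.float64(14.961250489825709))
```

View pics/w3.png

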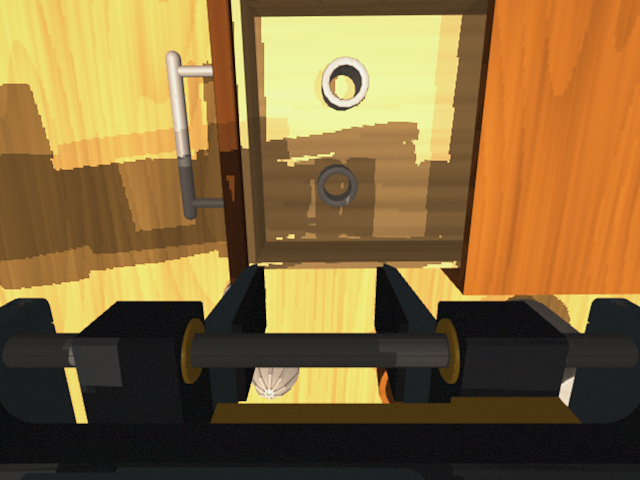

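The wrist view shows the long sleeve at (345,83), measured at (571.4, 221.8) with its top at 78 mm. The short one is at (337,185). Both agree with the given sizes.

Emit:
send_rows([
  [[0.7,0.12,0,0,0.6],[0.7,0.12,0,0,0.6],[0.7,0.12,0,0,0.6],[0.7,0.11,0,0,0.6],[0,0,0.7,0,0.6]],
])

```text
time_s: 7.88
ee_pos: [575.1, 228.0, 183.3]
ee_rot: [179.3, -0.4, 92.2]
force: [1.4, 1.3, -0.1]
gripper_width: 54.5
gripper_force: 0.0
```

Emit:
send_rows([
  [[0,0,0.8,0,0.6],[0,0,0.8,0,0.6],[0,0,0.7,0,0.6],[0,0,0.6,0,0.6],[0,0,0.4,0,0.6]],
])

```text
time_s: 8.3
ee_pos: [569.7, 221.5, 43.8]
ee_rot: [-179.8, 0.1, 92.0]
force: [-0.8, -0.6, 0.1]
gripper_width: 54.9
gripper_force: 0.0
```

Emit:
send_rows([
  [[0,0,0,0,0.6],[0,0,0,0,0.6]],
])

```text
time_s: 8.47
ee_pos: [571.3, 221.6, 45.9]
ee_rot: [-179.9, 0.0, 92.0]
force: [0.4, 0.7, 0.3]
gripper_width: 54.7
gripper_force: 0.0
```

Emit:
send_rows([
  [[0,0,0,0,0.3],[0,0,0,0,0.3],[0,0,0,0,0.3],[0,0,0,0,0.3]],
], squeeze=20)

```text
time_s: 8.8
ee_pos: [573.1, 221.4, 47.5]
ee_rot: [179.9, -0.1, 91.9]
force: [-0.7, 0.1, 5.3]
gripper_width: 35.6
gripper_force: 20.0
```

Emit:
send_rows([
  [[0,0,-0.3,0,0.3],[0,0,-0.7,0,0.3],[0,0,-0.9,0,0.3],[0,0,-0.9,0,0.3],[0,0,-0.9,0,0.3]],
])

```text
time_s: 9.22
ee_pos: [572.1, 220.7, 195.6]
ee_rot: [-180.0, 0.0, 91.9]
force: [0.8, 1.0, -2.1]
gripper_width: 35.9
gripper_force: 20.0
```

Emit:
send_rows([
  [[0,0,-0.4,0,0.3],[0,0,0,0,0.3],[0,0,0,0,0.3]],
])

```text
time_s: 9.47
ee_pos: [572.5, 220.9, 210.6]
ee_rot: [179.9, -0.0, 91.9]
force: [0.8, 0.9, -1.6]
gripper_width: 36.3
gripper_force: 20.0
```

Emit:
send_rows([
  [[-0.4,-0.12,0,0,0.3],[-0.7,-0.21,0,0,0.3],[-0.9,-0.268,0,0,0.3],[-0.9,-0.268,0,0,0.3],[-0.9,-0.268,0,0,0.3]],
])

```text
time_s: 9.88
ee_pos: [529.6, 65.3, 207.3]
ee_rot: [-179.7, 0.1, 91.9]
force: [-0.2, -0.4, -0.7]
gripper_width: 35.3
gripper_force: 20.0
```

Emit:
send_rows([
  [[-0.9,-0.268,0,0,0.3],[-0.9,-0.268,0,0,0.3],[-0.9,-0.268,0,0,0.3],[-0.9,-0.268,0,0,0.3],[-0.9,-0.268,0,0,0.3]],
])

```text
time_s: 10.3
ee_pos: [481.6, -115.9, 207.7]
ee_rot: [-179.7, -0.0, 91.9]
force: [0.8, -0.9, -0.7]
gripper_width: 36.0
gripper_force: 20.0
```

Emit:
send_rows([
  [[-0.9,-0.268,0,0,0.3],[-0.9,-0.268,0,0,0.3],[-0.9,-0.268,0,0,0.3],[-0.56,-0.17,0,0,0.3],[-0.3,-0.09,0,0,0.3]],
])

```text
time_s: 10.72
ee_pos: [443.8, -260.2, 207.7]
ee_rot: [-179.7, -0.1, 91.7]
force: [0.6, -0.1, -1.8]
gripper_width: 36.0
gripper_force: 20.0
```

Emit:
send_rows([
  [[0,0,0,0,0.3],[0,0,0,0,0.3],[0,0,0,0,0.3],[0,0,0,0,0.3]],
])

```text
time_s: 11.05
ee_pos: [446.8, -256.4, 209.6]
ee_rot: [-180.0, -0.0, 92.0]
force: [0.2, 0.6, -0.2]
gripper_width: 36.0
gripper_force: 20.0
```

Run:
```python
from h import *
f=snap("wrist","w4");snap("side","s4");snap("scene","c4")
```

```text
[ 446.9 -256.5  209.8] [-1.7998e+02 -3.0000e-02  9.2000e+01] 11.1
[ 447.  -256.6  209.9] [-1.8e+02 -1.0e-02  9.2e+01] 11.15
[ 447.  -256.8  210. ] [180.    -0.    91.99] 11.2
```

View pics/w4.png

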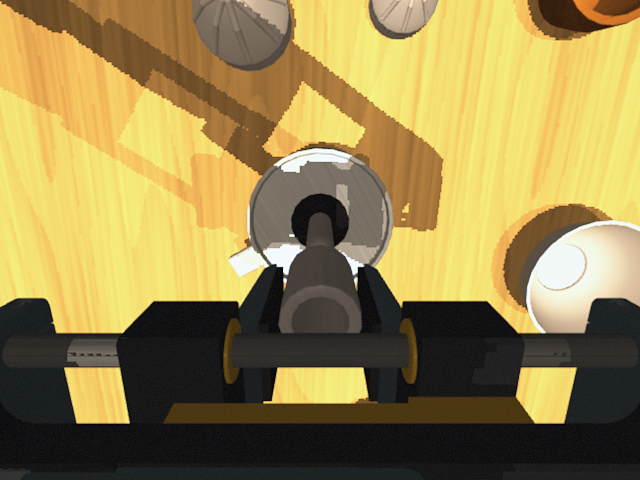

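The sleeve is upright in the fingers with its top near (320,310). The shaft is behind it at (320,225) and the drum centre at (320,215). Measuring sleeve against press in this same view:

Run:
```python
from h import *
for n in("w4","s4","c4"):
    f=load(n+".npz");P=cloud(f);x,y,z=P[...,0],P[...,1],P[...,2]
    near=(abs(x-446)<30)&(abs(y+257)<30)
    s=P[near&(z>178)&(z<245)&(abs(x-446)<21)&(abs(y+257)<24)]
    print(n,"sleeve z",np.percentile(s[:,2],[1,50,99]).round(1) if len(s) else None)
    if n=="w4":
        zt=np.percentile(s[:,2],99)
        for a in(236,239):
            t=P[near&(z>a)&(z<246)];print(" top",len(t),t.mean(0).round(1),np.ptp(t,axis=0).round(1),circ(t[:,:2]) if len(t)>3 else 0)
        b=P[near&(z>187)&(z<232)&(y>-260)&(abs(x-446)<17.5)];print(" side cyl",len(b),circ(b[:,:2]))
        r=np.hypot(x-446.3,y+257.3);b=P[(z>59.5)&(z<67)&(r>52)&(r<75)];print(" rim",len(b),circ(b[:,:2]))
    else:
        b=P[near&(z>188)&(z<206)];print(" lower cyl",len(b),b.mean(0),circ(b[:,:2]))
        b=P[near&(z>85)&(z<130)&(abs(x-447)<16)&(abs(y+255)<16)];print(" shaft cyl",len(b),b.mean(0),circ(b[:,:2]))
```

```text
w4 sleeve z [186.9 225.9 243.3]
 top 2680 [ 446.6 -246.3  239.4] [58.5 24.6 10. ] (array([ 446.56911047, -246.72395446]), np.float64(16.613139259159905))
 top 1309 [ 446.1 -245.9  240.8] [58.5 22.6  7. ] (array([ 446.46477271, -243.29787098]), np.float64(18.24848758366889))
 side cyl 2150 (array([ 446.42298376, -253.77079492]), np.float64(15.885159789007728))
 rim 1491 (array([ 446.11015377, -257.1626104 ]), np.float64(62.39892059389313))
s4 sleeve z [185.4 224.2 243.3]
 lower cyl 83 [ 444.12942099 -240.41451454  197.66881825] (array([ 446.09936063, -251.56714384]), np.float64(15.995467089050887))
 shaft cyl 97 [ 445.01680176 -247.73122231  108.4874042 ] (array([ 445.63068584, -252.28394337]), np.float64(7.935756404855072))
c4 sleeve z [185.  219.4 244.4]
 lower cyl 116 [ 457.48702871 -243.77769437  196.75184379] (array([ 449.60362944, -253.14299837]), np.float64(16.393877025023226))
 shaft cyl 134 [ 452.95358695 -249.27142404  107.41876612] (array([ 450.33421933, -252.76636668]), np.float64(7.340092384435178))
```

Sleeve and shaft axes agree within about 1 mm in all three views. Lowering.

Emit:
send_rows([
  [[-0.01,0,0.4,0,0.3],[0,0,0.4,0,0.3],[0,0,0.2,0,0.3],[0,0,0,0,0.3],[0,0,0,0,0.3]],
])

```text
time_s: 11.62
ee_pos: [446.8, -257.9, 170.0]
ee_rot: [-180.0, -0.0, 91.9]
force: [0.2, -0.6, -0.5]
gripper_width: 35.9
gripper_force: 20.0
```

Emit:
send_rows([
  [[0,0,0.15,0,0.3],[0,0,0.15,0,0.3],[0,0,0.15,0,0.3],[0,0,0.15,0,0.3],[0,0,0,0,0.3]],
])

```text
time_s: 12.03
ee_pos: [445.8, -257.8, 144.6]
ee_rot: [-179.9, -0.1, 91.9]
force: [-0.6, -0.1, -2.2]
gripper_width: 36.0
gripper_force: 20.0
```

Emit:
send_rows([
  [[0,0,0.25,0,0.3],[0,0,0.25,0,0.3],[0,0,0.25,0,0.3],[0,0,0.25,0,0.3],[0,0,0.2,0,0.3]],
])

```text
time_s: 12.45
ee_pos: [446.1, -257.9, 96.4]
ee_rot: [-179.9, -0.0, 91.9]
force: [0.3, -0.5, -1.1]
gripper_width: 36.2
gripper_force: 20.0
```

Emit:
send_rows([
  [[0,0,0.1,0,0.3],[0,0,0,0,0.3],[0,0,0,0,0.3]],
])

```text
time_s: 12.7
ee_pos: [446.7, -258.3, 93.8]
ee_rot: [-180.0, -0.0, 91.9]
force: [-0.1, 0.2, -1.4]
gripper_width: 36.0
gripper_force: 20.0
```

Emit:
send_rows([
  [[0,0,0.08,0,0.3],[0,0,0.08,0,0.3],[0,0,0,0,0.3],[0,0,0,0,0.3]],
])

```text
time_s: 13.03
ee_pos: [446.6, -258.2, 87.5]
ee_rot: [-180.0, 0.0, 91.9]
force: [0.7, 0.6, -1.2]
gripper_width: 35.9
gripper_force: 20.0
```

Emit:
send_rows([
  [[0,0,0.04,0,0.3],[0,0,0.04,0,0.3],[0,0,0,0,0.3],[0,0,0,0,0.3]],
])

```text
time_s: 13.37
ee_pos: [446.9, -258.4, 85.5]
ee_rot: [179.9, 0.0, 91.9]
force: [-1.3, 1.5, 6.3]
gripper_width: 36.3
gripper_force: 20.0
```

Emit:
send_rows([
  [[0,0,0.03,0,0.3],[0,0,0,0,0.3],[0,0,0,0,0.6],[0,0,0,0,0.6],[0,0,0,0,0.6]],
])

```text
time_s: 13.78
ee_pos: [446.8, -258.3, 83.2]
ee_rot: [180.0, 0.0, 91.9]
force: [-0.0, 0.6, -0.1]
gripper_width: 52.6
gripper_force: 0.0
```

Emit:
send_rows([
  [[0,0,-0.3,0,0.6],[0,0,-0.7,0,0.6],[0,0,-0.8,0,0.6],[0,0,-0.8,0,0.6],[0,0,-0.6,0,0.6]],
])

```text
time_s: 14.2
ee_pos: [447.2, -258.5, 213.4]
ee_rot: [179.9, 0.1, 91.9]
force: [0.7, -0.0, 0.6]
gripper_width: 54.7
gripper_force: 0.0
```

Emit:
send_rows([
  [[0.7,0.43,0,0,0.8],[0.7,0.43,0,0,0.8],[0.7,0.43,0,0,0.8],[0.7,0.43,0,0,0.8],[0,0,0,0,0.8]],
])

```text
time_s: 14.62
ee_pos: [514.0, -139.8, 210.8]
ee_rot: [179.9, -0.1, 92.1]
force: [1.1, 0.8, 0.7]
gripper_width: 72.7
gripper_force: 0.0
```

Emit:
send_rows([
  [[0,0,0,0,0.8],[0,0,0,0,0.8],[0,0,0,0,0.8]],
])

```text
time_s: 14.87
ee_pos: [511.2, -144.9, 210.9]
ee_rot: [-180.0, 0.0, 91.8]
force: [0.2, -0.9, 0.2]
gripper_width: 73.0
gripper_force: 0.0
```

Run:
```python
from h import *
f=snap("wrist","w5");P=cloud(f);g=snap("side","s5");x,y,z=P[...,0],P[...,1],P[...,2]
m=((z>4)&(z<140)&(y>-140)).astype(np.uint8)
nl,l,st,c=cv2.connectedComponentsWithStats(m)
for i in range(1,nl):
    if st[i,4]>150:
        q=P[l==i];k=q[q[:,2]<26];print(st[i],"zmax",q[:,2].max().round(1),"bbox",q.min(0).round(1),q.max(0).round(1),"top",q[q[:,2]>q[:,2].max()-5].mean(0).round(1),"skirt",circ(k[:,:2]) if len(k)>5 else "")
        e=q[(q[:,2]>22)&(q[:,2]<30)];print("   ring22-30",circ(e[:,:2]) if len(e)>5 else "",len(e))
P=cloud(g);x,y,z=P[...,0],P[...,1],P[...,2]
s=P[(abs(x-446)<19)&(abs(y+255)<19)&(z>65)&(z<145)];h=np.histogram(s[:,2],np.arange(60,145,5));print(h[0])
t=P[(np.hypot(x-445.6,y+253)<19)&(z>110)&(z<122)];print("sleeve top pts",len(t),t.mean(0))
```

```text
[ 511.2 -145.   211. ] [-1.7997e+02  1.0000e-02  9.1810e+01] 14.92
[ 511.2 -145.   211.1] [-1.7998e+02  1.0000e-02  9.1800e+01] 14.97
[ 263    8   49   57 2171] zmax 47.9 bbox [456.6  -9.8   4.1] [498.2  32.2  47.9] top [477.2  11.1  44.8] skirt (array([477.24297027,  11.04682177]), np.float64(19.633593153782538))
   ring22-30 (array([477.06488755,  11.35838222]), np.float64(17.77650502245208)) 647
[ 564   39   76  110 6617] zmax 92.1 bbox [737.5 -74.    4. ] [784.6  14.3  92.1] top [741.5 -40.   89. ] skirt (array([784.04140957, -28.98314006]), np.float64(44.72844669778925))
   ring22-30 (array([784.01214359, -28.95823743]), np.float64(44.70338697718663)) 588
[ 448   69  108  102 8460] zmax 66.3 bbox [619.5 -94.8   9. ] [698.5 -16.1  66.3] top [659.4 -53.6  63.6] skirt (array([665.85715715, -54.90524267]), np.float64(18.18393503413737))
   ring22-30 (array([659.70978527, -55.45019076]), np.float64(27.62233145001106)) 671
[ 292  100   61   64 2982] zmax 62.3 bbox [483.1 -96.5  23.5] [538.2 -41.1  62.3] top [510.8 -68.8  59.5] skirt (array([510.65280877, -68.89579825]), np.float64(27.512033257245374))
   ring22-30 (array([510.61150731, -68.87781994]), np.float64(26.73003666116878)) 315
[ 127  105   98   89 6742] zmax 88.2 bbox [ 338.1 -127.3    4. ] [415.4 -50.   88.2] top [376.5 -88.3  85.2] skirt (array([375.31463007, -88.68125703]), np.float64(39.15970443689911))
   ring22-30 (array([375.52489955, -88.62500274]), np.float64(39.01774148989756)) 174
[ 0 21 12 19 24 16 16 17 21 20 47 33 10 13 17 20]
sleeve top pts 81 [ 445.13547187 -247.69858925  114.7148637 ]
```

View pics/w5.png

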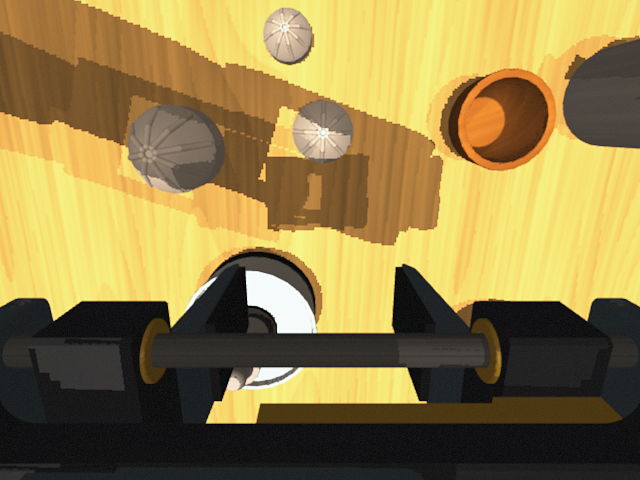

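The wrist view shows the middle cone at (322,130), measured at (510.7, -68.9) with radius 27.5 and height 60, as specified. The sleeve top reads about 115 mm, so it is seated. Grasping the cone.

Emit:
send_rows([
  [[0.5,0.01,0,0,0.85],[0.5,0.02,0,0,0.85],[0.5,0.01,0,0,0.85],[0.4,0.01,0,0,0.85],[0,0,0.7,0,0.85]],
])

```text
time_s: 15.38
ee_pos: [514.5, -67.0, 187.6]
ee_rot: [179.4, 0.1, 91.9]
force: [1.2, -1.4, -1.0]
gripper_width: 77.4
gripper_force: 0.0
```

Emit:
send_rows([
  [[0,0,0.8,0,0.85],[0,0,0.8,0,0.85],[0,0,0.8,0,0.85],[0,0,0.6,0,0.85],[0,0,0,0,0.85]],
])

```text
time_s: 15.8
ee_pos: [507.3, -68.3, 58.9]
ee_rot: [-179.4, -0.1, 91.8]
force: [-0.8, -0.0, -0.5]
gripper_width: 77.4
gripper_force: 0.0
```

Emit:
send_rows([
  [[0,0,0.5,0,0.85],[0,0,0.4,0,0.85],[0,0,0.3,0,0.85],[0,0,0,0,0.85],[0,0,0,0,0.85]],
])

```text
time_s: 16.22
ee_pos: [511.8, -68.6, 16.1]
ee_rot: [179.9, 0.0, 91.8]
force: [-0.3, -0.3, 0.3]
gripper_width: 77.5
gripper_force: 0.0
```

Emit:
send_rows([
  [[0,0,0.2,0,0.85],[0,0,0.07,0,0.85],[0,0,0,0,0.85],[0,0,0,0,0.85]],
])

```text
time_s: 16.55
ee_pos: [511.3, -68.1, 4.6]
ee_rot: [180.0, 0.0, 91.9]
force: [0.5, -0.2, 0.6]
gripper_width: 77.5
gripper_force: 0.0
```

Emit:
send_rows([
  [[0,0,0,0,0.5],[0,0,0,0,0.5],[0,0,0,0,0.5],[0,0,0,0,0.5],[0,0,0,0,0.5]],
], squeeze=20)

```text
time_s: 16.97
ee_pos: [511.3, -68.0, 4.5]
ee_rot: [180.0, 0.0, 91.9]
force: [-0.7, 0.1, 1.7]
gripper_width: 56.5
gripper_force: 20.0
```

Emit:
send_rows([
  [[0,0,-0.3,0,0.5],[0,0,-0.7,0,0.5],[0,0,-0.9,0,0.5],[0,0,-0.9,0,0.5],[0,0,-0.9,0,0.5]],
])

```text
time_s: 17.38
ee_pos: [510.6, -67.9, 153.6]
ee_rot: [-179.9, -0.0, 91.9]
force: [1.1, 0.1, -0.5]
gripper_width: 56.3
gripper_force: 20.0
```

Emit:
send_rows([
  [[0,0,-0.6,0,0.5],[0,0,-0.3,0,0.5],[0,0,0,0,0.5]],
])

```text
time_s: 17.63
ee_pos: [513.0, -68.3, 191.5]
ee_rot: [179.6, 0.1, 91.9]
force: [0.6, -0.3, -0.5]
gripper_width: 56.2
gripper_force: 20.0
```

Emit:
send_rows([
  [[-0.4,-0.15,0,0,0.5],[-0.9,-0.34,0,0,0.5],[-0.9,-0.34,0,0,0.5],[-0.9,-0.34,0,0,0.5],[-0.9,-0.34,0,0,0.5]],
])

```text
time_s: 18.05
ee_pos: [454.6, -230.8, 186.7]
ee_rot: [-179.9, -0.1, 91.9]
force: [0.5, -1.3, -0.6]
gripper_width: 56.3
gripper_force: 20.0
```

Emit:
send_rows([
  [[-0.5,-0.2,0,0,0.5],[-0.15,-0.06,0,0,0.5],[0,0,0,0,0.5],[0,0,0,0,0.5],[0,0,0,0,0.5]],
])

```text
time_s: 18.47
ee_pos: [446.8, -254.9, 187.7]
ee_rot: [-180.0, -0.1, 92.0]
force: [0.3, 0.6, -1.5]
gripper_width: 56.0
gripper_force: 20.0
```

Run:
```python
from h import *
for n in("wrist","side","scene"):
    f=snap(n,n+"6");P=cloud(f);x,y,z=P[...,0],P[...,1],P[...,2]
    near=(np.hypot(x-447,y+256)<40)
    c=P[near&(z>186)&(z<252)]
    print(n,"cone z",np.percentile(c[:,2],[1,99]).round(1) if len(c) else 0)
    k=P[near&(z>188)&(z<206)];print(" skirt",len(k),circ(k[:,:2]) if len(k)>10 else 0)
    b=P[(np.hypot(x-447,y+255)<16)&(z>120)&(z<137)];print(" shaft",len(b),circ(b[:,:2]) if len(b)>8 else 0)
    b=P[(np.hypot(x-447,y+255)<22)&(z>68)&(z<112)];print(" sleeve",len(b),circ(b[:,:2]) if len(b)>8 else 0)
    if n=="wrist":
        t=c[c[:,2]>c[:,2].max()-5];print(" apex",t.mean(0))
        r=np.hypot(x-446.3,y+257.3);b=P[(z>59.5)&(z<67)&(r>52)&(r<75)];print(" rim",len(b),circ(b[:,:2]))
```

```text
[ 446.9 -254.8  187.9] [-1.7997e+02 -5.0000e-02  9.1980e+01] 18.52
wrist cone z [188.2 250.1]
 skirt 2078 (array([ 447.09428171, -260.33499889]), np.float64(33.64223734473618))
 shaft 0 0
 sleeve 629 (array([ 446.49050456, -255.09471417]), np.float64(14.916999865255237))
 apex [ 446.21642132 -250.92734401  249.3109704 ]
 rim 1567 (array([ 446.16994949, -256.99522048]), np.float64(62.32008867444628))
[ 447.  -254.9  188.1] [-1.7998e+02 -3.0000e-02  9.2000e+01] 18.57
side cone z [187.  248.4]
 skirt 155 (array([ 446.78361712, -256.98131899]), np.float64(31.929794945889846))
 shaft 57 (array([ 445.40708889, -251.23157513]), np.float64(6.994955367524053))
 sleeve 174 (array([ 445.918443  , -252.50012714]), np.float64(15.352093642998094))
[ 447.  -255.   188.2] [-1.7999e+02 -2.0000e-02  9.2000e+01] 18.62
scene cone z [187.2 250.6]
 skirt 182 (array([ 447.67952851, -264.51380586]), np.float64(38.104274773620425))
 shaft 65 (array([ 450.17771825, -252.80898182]), np.float64(7.410917371439198))
 sleeve 241 (array([ 449.9776728 , -254.78810302]), np.float64(16.129203170441215))
```

Emit:
send_rows([
  [[-0.035,-0.01,0.4,0,0.5],[0,0,0.4,0,0.5],[0,0,0.2,0,0.5],[0,0,0,0,0.5],[0,0,0,0,0.5]],
])

```text
time_s: 19.03
ee_pos: [446.4, -257.2, 148.4]
ee_rot: [-180.0, -0.0, 91.9]
force: [-0.8, -0.6, -0.5]
gripper_width: 56.1
gripper_force: 20.0
```

Emit:
send_rows([
  [[0,0,0.1,0,0.5],[0,0,0.1,0,0.5],[0,0,0.05,0,0.5],[0,0,0,0,0.5],[0,0,0,0,0.5]],
])

```text
time_s: 19.45
ee_pos: [446.3, -257.7, 138.4]
ee_rot: [180.0, 0.0, 91.9]
force: [0.7, -0.4, -0.8]
gripper_width: 56.2
gripper_force: 20.0
```

Emit:
send_rows([
  [[0.02,0,0.1,0,0.5],[0,0,0.1,0,0.5],[0,0,0.1,0,0.5],[0,0,0,0,0.5],[0,0,0,0,0.5]],
])

```text
time_s: 19.87
ee_pos: [446.0, -256.7, 125.9]
ee_rot: [-180.0, -0.0, 91.9]
force: [0.2, -0.4, 0.0]
gripper_width: 56.2
gripper_force: 20.0
```

Emit:
send_rows([
  [[0,0,0.05,0,0.5],[0,0,0.05,0,0.5],[0,0,0,0,0.5],[0,0,0,0,0.5]],
])

```text
time_s: 20.2
ee_pos: [446.2, -256.8, 122.3]
ee_rot: [-180.0, -0.0, 91.9]
force: [-0.5, -0.8, -1.5]
gripper_width: 55.8
gripper_force: 20.0
```

Emit:
send_rows([
  [[0,0,0.03,0,0.5],[0,0,0.03,0,0.5],[0,0,0,0,0.5],[0,0,0,0,0.5]],
])

```text
time_s: 20.53
ee_pos: [446.4, -257.0, 120.5]
ee_rot: [180.0, 0.0, 91.9]
force: [-1.0, 1.3, 4.0]
gripper_width: 55.9
gripper_force: 20.0
```

Emit:
send_rows([
  [[0,0,0.02,0,0.5],[0,0,0,0,0.5],[0,0,0,0,0.5]],
])

```text
time_s: 20.78
ee_pos: [446.4, -257.0, 120.4]
ee_rot: [179.9, 0.0, 91.9]
force: [-1.5, 0.4, 8.5]
gripper_width: 56.1
gripper_force: 20.0
```

Emit:
send_rows([
  [[0,0,0,0,0.85],[0,0,0,0,0.85],[0,0,0,0,0.85],[0,0,-0.2,0,0.85],[0,0,-0.5,0,0.85]],
])

```text
time_s: 21.2
ee_pos: [444.6, -255.8, 145.3]
ee_rot: [-179.7, -0.2, 91.9]
force: [-0.3, -0.4, 0.4]
gripper_width: 77.6
gripper_force: 0.0
```

Emit:
send_rows([
  [[0,0,-0.7,0,0.85],[0,0,-0.8,0,0.85],[0,0,-0.4,0,0.85],[0,0,0,0,0.85]],
])

```text
time_s: 21.53
ee_pos: [448.3, -258.1, 227.7]
ee_rot: [179.6, 0.3, 91.9]
force: [0.5, 0.8, 0.4]
gripper_width: 77.5
gripper_force: 0.0
```

Emit:
send_rows([
  [[0.91,0.024,0,0,0.28],[0.91,0.024,0,0,0.28],[0.91,0.024,0,0,0.28],[0.91,0.024,0,0,0.28],[0.91,0.024,0,0,0.28]],
])

```text
time_s: 21.95
ee_pos: [444.0, -73.2, 222.2]
ee_rot: [-179.9, -0.0, 91.8]
force: [0.9, 0.0, 0.3]
gripper_width: 46.7
gripper_force: 0.0
```

Emit:
send_rows([
  [[0.91,0.024,0,0,0.28],[0.91,0.024,0,0,0.28],[0.91,0.024,0,0,0.28],[0.91,0.024,0,0,0.28],[0.91,0.024,0,0,0.28]],
])

```text
time_s: 22.37
ee_pos: [442.8, 108.9, 222.3]
ee_rot: [-179.9, 0.0, 91.9]
force: [0.2, -0.1, 0.0]
gripper_width: 25.6
gripper_force: 0.0
```

Emit:
send_rows([
  [[0.91,0.024,0,0,0.28],[0.91,0.024,0,0,0.28],[0,0,0,0,0.28],[0,0,0,0,0.28],[0,0,0,0,0.28]],
])

```text
time_s: 22.78
ee_pos: [442.8, 179.5, 222.3]
ee_rot: [-179.9, 0.1, 91.9]
force: [-0.3, 0.3, -0.7]
gripper_width: 25.4
gripper_force: 0.0
```

Run:
```python
from h import *
for n in("side","scene"):
    f=snap(n,n+"7");P=cloud(f);x,y,z=P[...,0],P[...,1],P[...,2]
    c=P[(np.hypot(x-447,y+256)<40)&(z>100)];t=c[c[:,2]>c[:,2].max()-4];print(n,"cone top",c[:,2].max(),t.mean(0))
f=snap("wrist","w7");P=cloud(f);x,y,z=P[...,0],P[...,1],P[...,2]
print(np.array(cv2.minAreaRect(P[(z>62)&(z<77)&(x<462)&(x>400)&(y>190)][:,:2].astype(np.float32))[0]))
q=P[(z>66)&(z<77)&(x<455)&(x>400)&(y>190)&(y<250)];print(len(q),np.median(q,0))
a=np.vstack([np.load("side7.npz")["pixels"][150:390,230:550],np.load("scene7.npz")["pixels"][130:370,200:520]])
cv2.imwrite("pics/mix7.png",a[:,:,::-1])
```

```text
[442.9 179.1 222.5] [-1.7993e+02  6.0000e-02  9.1850e+01] 22.83Traceback (most recent call last):
  File "<stdin>", line 4, in <module>
    return umr_maximum(a, axis, None, out, keepdims, initial, where)
ValueError: zero-size array to reduction operation maximum which has no identity
```

Run:
```python
from h import *
f=snap("scene","scene7");P=cloud(f);x,y,z=P[...,0],P[...,1],P[...,2]
c=P[(np.hypot(x-447,y+256)<40)&(z>100)]
if len(c): t=c[c[:,2]>c[:,2].max()-4];print("cone top",c[:,2].max(),t.mean(0))
f=snap("wrist","w7");P=cloud(f);x,y,z=P[...,0],P[...,1],P[...,2]
q=P[(z>66)&(z<77)&(x<455)&(x>400)&(y>190)&(y<250)];print(len(q),np.median(q,0) if len(q) else 0)
```

```text
[443.1 178.8 222.7] [-1.7995e+02  5.0000e-02  9.1810e+01] 22.88
cone top 178.43270538539429 [ 450.26443106 -253.72115051  176.30021835]
[443.3 178.8 222.9] [-1.7997e+02  3.0000e-02  9.1780e+01] 22.93
790 [442.90861646 218.95344296  70.52359489]
```

View pics/scene7.png

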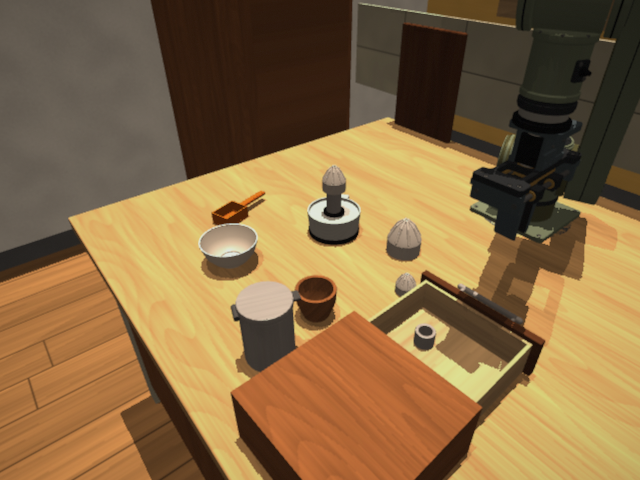

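The scene view shows the cone seated on the sleeve at (334,180) with its apex at 176–178 mm, as expected. The short sleeve is in the drawer at (425,336). Now I'll regrip the handle and push the drawer shut.

Emit:
send_rows([
  [[0,0.02,0.6,0,0.28],[0,0,0.8,0,0.28],[0,0,0.8,0,0.28],[0,0,0.8,0,0.28],[0,0,0.7,0,0.28]],
])

```text
time_s: 23.35
ee_pos: [443.8, 178.6, 73.7]
ee_rot: [-180.0, 0.0, 91.8]
force: [0.3, -0.2, 0.2]
gripper_width: 25.6
gripper_force: 0.0
```

Emit:
send_rows([
  [[0,0,0.4,0,0.28],[0,0,0,0,0.28],[0,0,0,0,0.28]],
])

```text
time_s: 23.6
ee_pos: [444.1, 179.1, 58.9]
ee_rot: [-179.9, 0.0, 91.8]
force: [0.5, 0.3, 0.8]
gripper_width: 25.2
gripper_force: 0.0
```

Emit:
send_rows([
  [[0,0,0,0,0],[0,0,0,0,0],[0,0,0,0,0],[0,0,0,0,0]],
], squeeze=25)

```text
time_s: 23.93
ee_pos: [445.1, 180.2, 60.5]
ee_rot: [179.8, -0.0, 91.9]
force: [-0.8, -1.0, 6.1]
gripper_width: 10.2
gripper_force: 25.0
```

Emit:
send_rows([
  [[0,0.15,0,0,0],[0,0.3,0,0,0],[0,0.45,0,0,0],[0,0.5,0,0,0],[0,0.5,0,0,0]],
])

```text
time_s: 24.35
ee_pos: [521.0, 183.3, 60.5]
ee_rot: [179.9, -0.1, 91.9]
force: [-1.7, 2.9, 6.6]
gripper_width: 10.5
gripper_force: 25.0
```

Emit:
send_rows([
  [[0,0.5,0,0,0],[0,0.5,0,0,0],[0,0.5,0,0,0],[0,0.4,0,0,0],[0,0.2,0,0,0]],
])

```text
time_s: 24.77
ee_pos: [606.9, 186.9, 60.5]
ee_rot: [179.8, -0.2, 91.9]
force: [-1.2, 3.5, 7.2]
gripper_width: 10.8
gripper_force: 25.0
```

Emit:
send_rows([
  [[0,0.15,0,0,0],[0,0,0,0,0],[0,0,0,0,0]],
])

```text
time_s: 25.02
ee_pos: [611.6, 187.0, 60.6]
ee_rot: [179.8, -0.1, 91.9]
force: [1.8, 4.3, 4.8]
gripper_width: 10.3
gripper_force: 25.0
```

Total travel from the stop should be about 174 mm (x ≈ 618). I'll push on to the end stop.

Emit:
send_rows([
  [[0,0.06,0,0,0],[0,0.06,0,0,0],[0,0.04,0,0,0],[0,0,0,0,0]],
])

```text
time_s: 25.35
ee_pos: [616.7, 187.3, 60.6]
ee_rot: [179.9, -0.1, 91.9]
force: [-0.5, 4.6, 5.5]
gripper_width: 10.3
gripper_force: 25.0
```

Emit:
send_rows([
  [[0,0.05,0,0,0],[0,0,0,0,0],[0,0,0,0,0]],
])

```text
time_s: 25.6
ee_pos: [616.7, 187.2, 60.5]
ee_rot: [-179.9, -0.1, 91.9]
force: [-5.0, 5.3, 7.6]
gripper_width: 10.1
gripper_force: 25.0
```

Emit:
send_rows([
  [[0,0,0,0,0.28],[0,0,0,0,0.28],[0,0,0,0,0.28],[0,0,-0.3,0,0.28],[0,0,-0.8,0,0.28]],
])

```text
time_s: 26.02
ee_pos: [615.2, 184.6, 99.2]
ee_rot: [-179.4, 0.2, 91.9]
force: [-0.4, 1.0, -0.3]
gripper_width: 25.7
gripper_force: 0.0
```

Emit:
send_rows([
  [[0,0,-0.8,0,0.28],[0,0,-0.8,0,0.28],[0,0,-0.8,0,0.28],[0,0,-0.3,0,0.28],[0,0,0,0,0.28]],
])

```text
time_s: 26.43
ee_pos: [620.5, 186.1, 216.3]
ee_rot: [179.5, -0.1, 91.9]
force: [0.5, -0.2, -0.1]
gripper_width: 25.8
gripper_force: 0.0
```

Emit:
send_rows([
  [[-0.8,0,0,0,0.28],[-0.8,0,0,0,0.28],[0,0,0,0,0.28],[0,0,0,0,0.28],[0,0,0,0,0.28]],
])

```text
time_s: 26.85
ee_pos: [620.1, 122.0, 210.2]
ee_rot: [-179.9, -0.0, 91.8]
force: [-0.5, 0.3, 0.1]
gripper_width: 25.3
gripper_force: 0.0
```

Run:
```python
from h import *
f=snap("scene","scene8");P=cloud(f);x,y,z=P[...,0],P[...,1],P[...,2]
c=P[(np.hypot(x-447,y+256)<40)&(z>100)]
if len(c): t=c[c[:,2]>c[:,2].max()-4];print("cone top",c[:,2].max(),t.mean(0))
f=snap("wrist","w8");P=cloud(f);x,y,z=P[...,0],P[...,1],P[...,2]
m=(z>64)&(z<77)&(x<632)&(x>590)&(y>150)&(y<260);q=P[m]
print(len(q),np.median(q,0),cv2.fitLine(q[:,:2].astype(np.float32),2,0,.01,.01).ravel())
```

```text
[620.2 122.4 210.3] [-1.7992e+02 -1.0000e-02  9.1900e+01] 26.9
cone top 177.78008994244476 [ 450.50561761 -253.33858747  175.80506022]
[620.3 122.7 210.5] [-1.7994e+02 -1.0000e-02  9.1930e+01] 26.95
1849 [616.37278733 206.76750839  70.55251399] [3.1576860e-03 9.9999499e-01 6.1676654e+02 2.0349057e+02]
```

View pics/scene8.png

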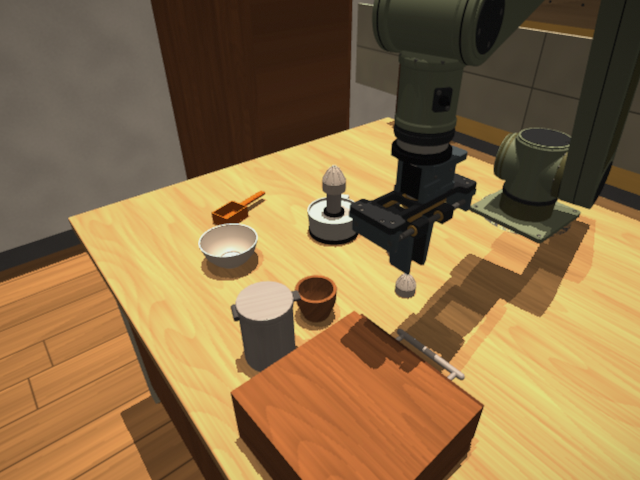

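The scene view shows the drawer shut, with the handle at (400,331) to (461,375) and x ≈ 616.5, which is full travel from the stop. The cone is seated at (334,180), the bystanders are where they were, and the gripper is clear. Handing in.

```bash
python3 -c "
from workcell import env
print(env.job_done())"
```

```text
the job is handed in; nothing more can be done
None
```

The job is handed in at about 27 s with no verdict returned: the last images show the cone seated at full height over the shaft, and the drawer went back in about 173 mm to its stop. The short sleeve was last seen in the drawer just before closing, and no bystander looked moved.

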